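# Hang the drying comb on its stand

### The arm

A 6-joint arm with a two-finger parallel gripper is mounted at the origin on a cart in front of the work surface, level with it; the furniture and walls round the work are solid. World frame = base frame: x ahead of the robot, y to its left, z up, the work surface at z = 0. Lengths are in mm, angles in rad, forces in N, time in s.
With the tool pointing down it reaches from about 350 to 1000 mm from the base axis. Payload 7.1 kg.
Tool frame: the origin (TCP) lies midway between the tips of the shut fingers; the grasp point (between the pads) lies 19 mm behind it; z points along the fingers, y is the direction in which the jaws open and shut (so a half turn about z gives the same grasp; the last joint's range is limited). The gripper opens to 85 mm and grips with 20 to 120 N. Pads are 22 mm wide; open, the fingers measure 114 mm over their backs; the gripper's body (76 mm by 85 mm) begins 54 mm behind the grasp point. The pads swing forward as they close: fully open they stand 13 mm farther back than shut.
Start: joints at [-1.231, 0.423, 1.63, -0, 1.089, -0.019], TCP at [219.486, -585.176, 231.319] pointing down, gripper open.
Joint ranges: [-3, 3], [-0.9, 2.11], [0.09, 2.58], [-1.31, 4.45], [0.11, 2.69], [-2.54, 2.54]. Speed limits (rad/s): [2.39, 2.39, 3.01, 3.14, 3.14, 3.14].

### API

Orientations are given as a unit quaternion [w, x, y, z].
In Python, from rig import ctrl gives the robot as it stands. The module is installed in compiled form; this text tells all that it offers.
- The arm moves only by the shell command python3 -m creep 'ROWS' [FORCE]. ROWS is JSON, a list of rows, each an object with "twist": the turn, a rotation vector about the world's x, y, z in degrees, a list of three; "linear": the shift along the world's x, y, z in m, a list of three; "gripper": the opening, from -1 (shut) to 1 (fully open). A call has 1 to 20 rows; each row shifts and turns the pose as measured when the row begins; what a row does not reach is not made up. A row lasts 1/12 s, in which the tool goes at most 41.7 mm and 7.16 degrees, less where a joint would pass 70% of its speed; a pose out of reach is approached as far as the arm can. A call with a gripper value outside its range is refused whole. The fingers move at their own pace and stop on an object; FORCE is the grip in N (left out, the last holds). Time passes only in rows, so rows that do not move let the fingers close. It gives the time, the measured TCP pose, the force and the opening at its end, in the units of the state.
- ctrl.observe(): the state, without advancing time (a new reading comes with each control period).
- ctrl.capture(name): name is "scene" or "top" or "wrist"; returns (picture, depth): 400x640x3 uint8, red, green, blue; 400x640 float32, mm along the optical axis (not along the pixel's ray), 0 where there is no reading.
- ctrl.calibration(name): a dict with "camera_matrix" (3x3 intrinsics, pixels), "pose" (4x4, takes a point from camera to world coordinates). Camera axes: x right, y up, looking along -z (the intrinsics and any distortion apply to the point x, -y, -z); pixel columns grow to the right and rows downward; lengths in mm; the calibration is good to about 2 mm. The wrist camera is an equidistant fisheye: a pixel r from the principal point sees the ray r / f radians off the axis. A picture is of the moment at which its call begins: read the wrist's pose just before it. calibration takes no time and is no camera call; for the wrist camera it gives the pose at the moment of the call.
- ctrl.hand_in(): hands the job in, once; it reports no verdict.
Trained networks look in the newest picture that a camera, given by its name, has taken for a name from the list of things; names that differ only in an ending like _2 or _b are one class to them, and where a whole thing is asked for, a point or a joint stands for the part that bears it (a point fixed in the world has none). Each returns a list of dicts, best first, with "p" (0 to 1); they miss things now and then, are a little off and sometimes report something else, mostly with a low value. They report only what shows in the picture. A call takes as long as a camera call. They do not tell look-alikes from the thing itself.
- ctrl.find_in(camera, query): "xy" ([column, row] in pixels, amid what is visible of it).
The state is a dict: "time": time; "joint_pos": joint angles; "qd": joint speeds; "effort": joint torques, N m; "ee_pos": TCP position; "eef_rot": TCP orientation; "wrist_force": force on the tool from outside, world axes, zero at the start; "wrist_torque": the same for the moment, N m; "width": opening from 0.0 (shut) to 1.0 (fully open).
Only numpy, scipy, OpenCV 4.12 (cv2) and the standard library are available. Lean on these libraries where they do the work, as an engineer would, in place of code of your own. Each camera call takes 0.05 s, during which the arm holds its last target. There are 200 camera calls.

### The job

Hang the white comb plate from its storage sleeve on the stand: draw the steel gate aside by its black knob, then push the comb out of the sleeve's mouth from behind, through the opening at the rear. Take it by its top edge, slide its side slot over the headed pin as far as the slot goes, and let it down so that it hangs straight and still from the pin, released. Leave the other things on the bench where they are.

Things in the scene. Friction and masses are not known exactly. Their poses are not given: they have to be found in the camera images.
- comb_center (a point): Centre of the comb, a loose upright white plate, 0.1 to 0.17 kg: 10 mm thick (its x), 120 long (y), 110 tall (z, up); this point is in the middle of all three. Four square teeth along the lower edge; the top 34 mm are plain, to pinch. At the start it stands in the sleeve's channel (axes as the sleeve's), its +y edge behind the gate, its rear 60 mm free in the rear opening.
- slot_mouth (a point): Mouth of the comb's L-shaped slot, at mid-height of the slot on the comb's +y edge (60 mm ahead of and 6 mm below the comb's centre); axes as the comb's. The slot goes right through the thickness; its level run is 18 mm high and goes 70 mm inward (-y) from here to an end wall.
- comb_seat (a point): Where the pin's axis lies when the comb hangs: 5 mm below the top of the slot's upright leg; 3 mm towards -y from and 16 mm above the comb's centre, mid-thickness; axes as the comb's. The leg is 14 mm wide (7 mm either side of this point in y), at the inner end of the level run, shares its end wall, and rises 18 mm above the run.
- sleeve: Fixed grey sleeve; origin under it on the worktop; the comb leaves towards its +y. Channel 14 mm wide in the plane x = 0, floor 12 mm up, from y = 0 to the mouth at y = 60 mm; cheeks to x = +-37 mm, roof top at 133 mm (the comb cannot be lifted while in the channel). A sill 32 mm wide carries the floor on to y = 125 mm.
- sleeve_opening (a point): Middle of the space behind the comb's rear edge in the sleeve's rear access opening: 91 mm behind the sleeve's origin (-y) and 90 mm up; axes as the sleeve's. The opening is open at the top, 67 mm wide (x), and spans y = -115 to 0 mm of the sleeve, with walls 72 mm high round it. The comb's rear edge is at y = -64 to -67 mm at the start, its top 122 mm up.
- gate (a joint): Slide of the steel gate across the sleeve's mouth: 0 shut (bar in front of the comb), 0.045 m fully open; it moves along the sleeve's -x, takes about 2 N and stays where it is left. The mouth is clear from about 0.03 m.
- gate_knob (a point): Grip point of the gate's black upright knob, which moves with the gate: 16 mm (x) by 14 mm (y), its top 17 mm above this point, which is 128 mm above the worktop; at joint 0 at x = -95, y = 65 mm of the sleeve, whose axes it has. The gate's bar (6 mm thick, along x) and its guide are below 78 mm.
- pin (a point): Middle of the free length of the stand's fixed steel pin, 130 mm up; the pin lies along this x and points to -x. Diameter 10 mm; 20 mm free between the post (24 mm wide, top 8 mm above the pin's axis) and a round head 25 mm across. The comb, its axes along these, gets on only by moving to +y with the pin in the slot's run, then down 18 mm. Base 10 mm thick.
- timer: bystander: loose white timer, 70x62x18 mm, lying flat
- petri_dish: bystander: loose closed clear dish, 69 mm across, 16 mm high
- flask_125: bystander: loose conical glass flask, 67 mm across, 114 mm tall
- tape_roll: bystander: loose roll of tape, 68 mm across, 19 mm high, lying flat
Mind the look-alikes: they are no part of the job. Of the things shaped like the part that bears comb_center, the white one is meant.

How it is judged:
By the outcome, as a careful person would: the job done as asked, in the order asked, and still so for the second after the job is handed in, with the robot touching nothing.
It also fails if it takes over 54 s, if anything falls off the work surface, if the arm or the gripper's body presses on something with over 40 N, if the wrist force passes 120 N, or if a joint passes its speed limit or range.

## Working session

There is one attempt and no reset: what is moved stays moved. The work goes in short steps, Python scripts to look and compute and a shell command to move; the robot and the scene stay as the last step left them, time stands still between calls to the robot, and variables do not carry over. Pictures are saved under pics/ and viewed, about 8 in all and at most 12, crops included, and the job is handed in when it is done.

```bash
mkdir -p pics; ls; cat > h.py <<'E'
import numpy as np, cv2
from rig import ctrl
def cap(n,save=None):
    im,d=ctrl.capture(n)
    if save: cv2.imwrite('pics/'+save,im[:,:,::-1])
    return im,d
def px2w(n,d,xy,C=None,z=None):
    C=C or ctrl.calibration(n);K=np.array(C['camera_matrix']);P=np.array(C['pose'])
    u,v=xy
    r=np.array([(u-K[0,2])/K[0,0],-(v-K[1,2])/K[1,1],-1.])
    if z is not None:
        w=P[:3,:3]@r; s=(z-P[2,3])/w[2]; return P[:3,3]+s*w
    D=d[int(round(v)),int(round(u))]
    return (P@np.append(r*D,1))[:3]
def cloud(n,d):
    C=ctrl.calibration(n);K=np.array(C['camera_matrix']);P=np.array(C['pose'])
    v,u=np.mgrid[:400,:640]
    r=np.stack([(u-K[0,2])/K[0,0]*d,-(v-K[1,2])/K[1,1]*d,-d],-1)
    return r@P[:3,:3].T+P[:3,3]
E
python3 - <<'E'
from h import *
for n in('scene','top'):
    im,d=cap(n,n+'1.png'); C=ctrl.calibration(n); print(n,{k:np.round(v,3).tolist() for k,v in C.items()})
    np.savez(''+n+'1.npz',im=im,d=d)
    for q in ('comb_center','sleeve','sleeve_opening','gate_knob','pin','slot_mouth'):
        for r in ctrl.find_in(n,q)[:3]:
            print(n,q,np.round(r['xy']),round(r['p'],2),np.round(px2w(n,d,r['xy'])))
E
python3 -c "
import cv2;import numpy as np
cv2.imwrite('pics/both.png',np.vstack([cv2.imread('pics/scene1.png')[:300],cv2.imread('pics/top1.png')[:300]]))"
```

```text
pics
scene {'camera_matrix': [[410.446, 0.0, 323.188], [0.0, 410.446, 199.858], [0.0, 0.0, 1.0]], 'pose': [[0.895, 0.147, -0.421, -56.877], [-0.445, 0.348, -0.825, -1312.005], [0.025, 0.926, 0.377, 686.47], [0.0, 0.0, 0.0, 1.0]]}
scene comb_center [336. 280.] 0.91 [ 414. -480.   64.]
scene comb_center [341. 225.] 0.56 [ 573. -216.   82.]
scene sleeve [341. 231.] 0.97 [ 570. -220.   61.]
scene sleeve_opening [335. 232.] 0.73 [ 539. -238.   73.]
scene gate_knob [336. 230.] 0.66 [ 564. -200.   55.]
scene pin [303. 195.] 0.7 [638. 251.  10.]
scene slot_mouth [338. 281.] 0.81 [ 461. -410.    4.]
scene slot_mouth [346. 225.] 0.5 [ 578. -242.   93.]
top {'camera_matrix': [[461.971, 0.0, 325.852], [0.0, 461.971, 199.368], [0.0, 0.0, 1.0]], 'pose': [[-0.029, 0.991, -0.127, 374.665], [-1.0, -0.027, 0.016, -76.892], [0.012, 0.128, 0.992, 1526.15], [0.0, 0.0, 0.0, 1.0]]}
top comb_center [448. 243.] 0.68 [ 413. -473.   94.]
top comb_center [358. 196.] 0.27 [ 560. -198.  136.]
top sleeve [358. 202.] 0.83 [ 542. -198.  130.]
top sleeve [287. 260.] 0.26 [373.  29.  17.]
top sleeve_opening [358. 195.] 0.81 [ 564. -199.  134.]
top sleeve_opening [237. 186.] 0.51 [618. 189.  20.]
top gate_knob [337. 224.] 0.38 [ 487. -137.   -5.]
top pin [239. 187.] 0.57 [615. 183.  20.]
top slot_mouth [445. 241.] 0.6 [ 421. -479.   41.]
top slot_mouth [366. 190.] 0.41 [ 582. -224.  123.]
```

View pics/scene1.png

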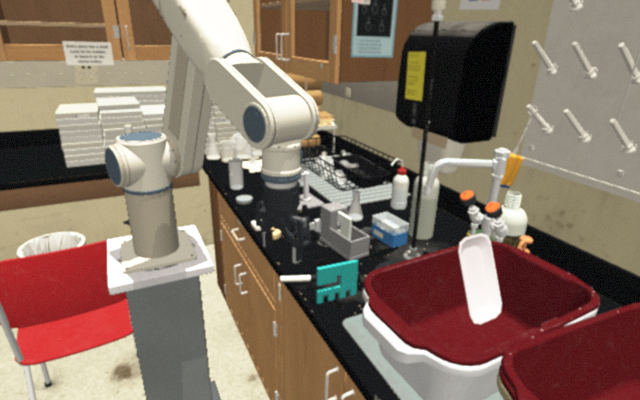

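View pics/top1.png

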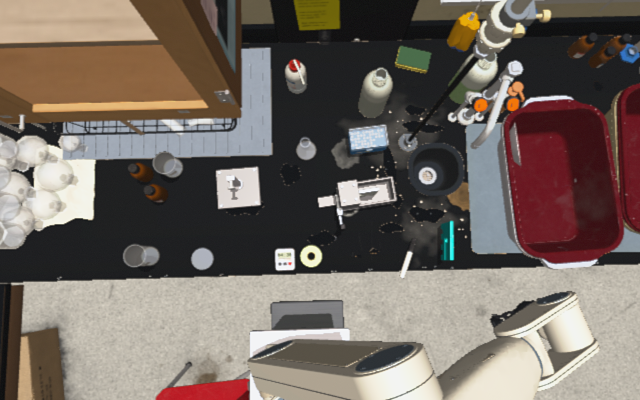

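The scene shows the teal comb at scene (336,280) / top (448,243), a look-alike standing free. The white comb is in the sleeve, at top about (365,192) / scene (341,225). The stand is at top (238,187).

Next, a close crop.

```bash
python3 - <<'E'
from h import *
t=np.load('top1.npz');s=np.load('scene1.npz')
a=cv2.resize(t['im'][165:240,305:415],(770,525),interpolation=cv2.INTER_CUBIC)[:,:,::-1]
b=cv2.resize(s['im'][185:265,300:380],(400,400),interpolation=cv2.INTER_CUBIC)[:,:,::-1]
c=cv2.resize(t['im'][160:215,210:265],(380,380),interpolation=cv2.INTER_CUBIC)[:,:,::-1]
o=np.zeros((600,800,3),np.uint8)
a=cv2.resize(a,(440,300));o[:300,:440]=a;o[300:600,:300]=cv2.resize(b,(300,300));o[300:600,310:610]=cv2.resize(c,(300,300))
o[:300,450:750]=cv2.resize(s['im'][170:230,275:335],(300,300),interpolation=cv2.INTER_CUBIC)[:,:,::-1]
cv2.imwrite('pics/crop1.png',o)
W=cloud('top',t['d'])
print(np.round(W[170:222:3,318:402:3,2]).astype(int))
E
```

```text
[[  -3   -3   -3    1    2    0    2   -2   -3   -2   -7    1   -4    3
     0   -5   -1   -5    3   -1   -1    0   -1    1   -5    4    1   -1]
 [   2   -3    6    2    4   -6   -2    1    5    2    2   -2   -1    5
     7    6    4   -3   -1    0   -8   -3   -7   -1    3    4   -1    2]
 [  -2    2    2   -3   -1   -4   -7   -3   -5   -1   -8    4    2    0
    -2   -6    1   -3    1   -1   -1   -4    1    1    4   -1    3   -1]
 [  -4    0    3    2    2    3    4   -1    3    0    0    1 1526   -7
    -7   -6    6    1   -3   73   72   74   70   64   66    2   -3   -5]
 [   0   -5   -1   -5   -5    2   -7   -6  134  132  133  135  134   73
    72   75   65   57   46   39   25   13   11   11   58    0    0   -3]
 [  -1   -6   -4   -1   -2   -6   -2  131  134  137  133  131  130   32
    18   11   13   12   12    9    7   13    6   13   47   66    5    0]
 [   0   -6   -3    2   -2    1   53  131  129  133  137  136  136  135
     6   18   13    9  123  126  119    5    6    8   45   72   -7    4]
 [   0    0    0   -5    1   -3   24  131  133  133  133  134  127  132
   121  116  
[... 810 characters left out ...]
1   -1    3   77   39   20   15   12    1   -3
     0   -6    1    6    2   -4   -2   -2   -8   -2   -1   -6   -2    4]
 [  -3    4   -2   -3    1   -6    0   86    2   -2    3    5    8   -4
    -2   -2   -7    2   -1   -2   -3   -6  -10    3   -5    0    2   -2]
 [  -6   -5    0   -2   -2   -4    5   71   -3   -4   -4    5   -1    1
    -2    0    1    3   -1   -7   -3   -1   -8   -4   -1   -3   -2   -5]
 [   1    4   -5    1    0   -6   -1   69   -6   -2    1    1    0    0
     1   -7    0   -4    0   -3    7   -4   -1    2   -1   -6    0    0]
 [   3   -1    0   -4   -4   -4    2   66   -2   -3   -2   -3    0    4
     0   -3   -3    2 1526    3    1    3   -3    1    3   -1   -3    2]]
```

View pics/crop1.png

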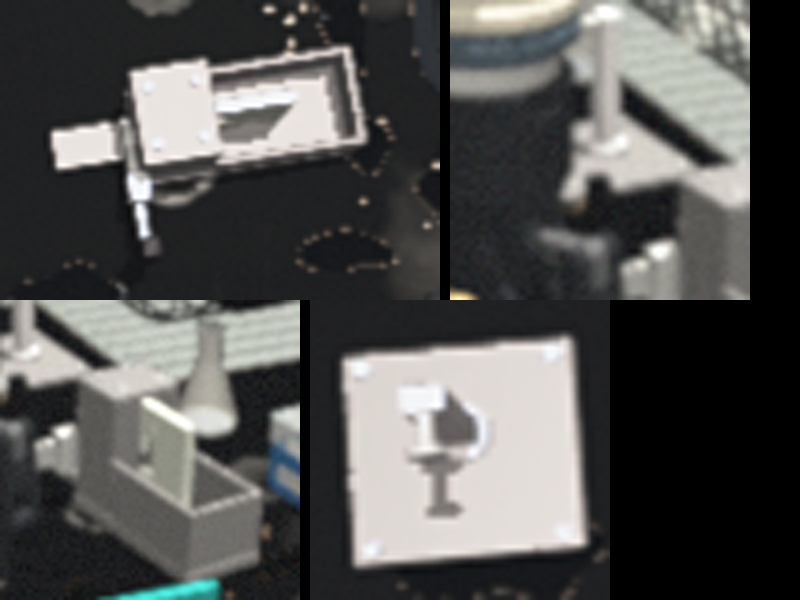

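The crop shows the white comb's rear plate in the grey sleeve's rear opening at top px (372,189). The sill points to image left (+y), and the knob is at about (342,226). The stand's post is at (231,178), with its pin head at about (231,187). The white comb is the right one; teal is the decoy.

```bash
python3 - <<'E'
from h import *
t=np.load('top1.npz');d=t['d'];im=t['im'].astype(int)
W=cloud('top',d)
def rect(m,z,nm):
    n,l,st,_=cv2.connectedComponentsWithStats(m.astype(np.uint8)); k=1+np.argmax(st[1:,4])
    v,u=np.nonzero(l==k)
    P=np.array([px2w('top',d,(a,b),C=C,z=z)[:2] for a,b in zip(u,v)],np.float32)
    r=cv2.minAreaRect(P); print(nm,len(u),np.round(r[0],1),np.round(r[1],1),round(r[2],1)); 
C=ctrl.calibration('top')
X,Y,Z=W[...,0],W[...,1],W[...,2]
reg=np.zeros(Z.shape,bool);reg[170:222,325:352]=1
reg2=np.zeros(Z.shape,bool);reg2[170:222,325:356]=1
rect(reg2&(Z>118)&(Z<150),133,'roof')
g=im.min(-1)
reg=np.zeros(Z.shape,bool);reg[160:215,205:270]=1
rect(reg&(g>120),10,'base')
reg=np.zeros(Z.shape,bool);reg[170:222,310:400]=1
m=reg&(Z>60)&(Z<150); rect(m&(np.mgrid[:400,:640][1]>352),72,'walls')
for nm,p,z in(('knob',(342.5,226),145),('posttop',(230.7,177.3),138),('pinhead',(231.5,187),130),('rear comb L',(380,188.5),122),('combtop at roof',(359,191),122)):print(nm,px2w('top',d,p,C=C,z=z).round(1))
E
python3 - <<'E'
from rig import ctrl
s=ctrl.observe();print({k:np.round(v,3).tolist() if 0 else v for k,v in s.items()})
c=ctrl.calibration('wrist');print(c)
E
```

```text
roof 424 [ 570.9 -166.2] [75.4 57.4] 7.5
base 1573 [617.5 189.3] [128.9 139.9] 3.3
walls 463 [ 582.5 -250.9] [ 85.2 136.5] 3.7
knob [ 470.1 -146.4  145. ]
posttop [628.2 188.3 138. ]
pinhead [599.5 187.5 130. ]
rear comb L [ 583.9 -266.9  122. ]
combtop at roof [ 577.9 -201.9  122. ]
{'time': 0.7, 'joint_pos': array([-1.23099246e+00,  4.23043490e-01,  1.62989665e+00,  3.74409972e-05,
        1.08859464e+00, -1.90061432e-02]), 'qd': array([-0.00030883,  0.00129584, -0.00060883, -0.00079554,  0.00069876,
       -0.00076286]), 'effort': array([-4.36475739e-04, -5.57191193e+01, -2.82094127e+01,  1.16254650e-04,
        6.96541665e-04,  4.22856067e-05]), 'ee_pos': array([ 219.50242062, -585.17859405,  231.35569319]), 'eef_rot': array([2.59177606e-05, 9.83951589e-01, 1.78435617e-01, 2.09950410e-05]), 'wrist_force': array([-0.27320301,  0.32524967, -0.11352158]), 'wrist_torque': array([ 0.01293371,  0.00590704, -0.00082404]), 'width': 1.0008393318074444}
{'camera_matrix': array([[309.70691629,   0.        , 321.91626153],
       [  0.        , 309.70691629, 195.19115554],
       [  0.        ,   0.        ,   1.        ]]), 'pose': array([[ 3.50635600e-01,  8.92513930e-01,  2.83678623e-01,
         2.92503252e+02],
       [-9.36511902e-01,  3.34280625e-01,  1.05839129e-01,
        -5.58459354e+02],
       [-3.65370135e-04, -3.02779373e-01,  9.53060605e-01,
         3.73048654e+02],
       [ 0.00000000e+00,  0.00000000e+00,  0.00000000e+00,
         1.00000000e+00]])}
```

Sleeve: yaw about 7.5°, origin about (575,-196). Knob about (471,-145). I'll move over the knob.

```bash
python3 -m creep '[{"twist":[0,0,-1],"linear":[0.0193,0.0338,0.002],"gripper":1},{"twist":[0,0,-1],"linear":[0.0193,0.0338,0.002],"gripper":1},{"twist":[0,0,-1],"linear":[0.0193,0.0338,0.002],"gripper":1},{"twist":[0,0,-1],"linear":[0.0193,0.0338,0.002],"gripper":1},{"twist":[0,0,-1],"linear":[0.0193,0.0338,0.002],"gripper":1},{"twist":[0,0,-1],"linear":[0.0193,0.0338,0],"gripper":1},{"twist":[0,0,-1],"linear":[0.0193,0.0338,0],"gripper":1},{"twist":[0,0,-1],"linear":[0.0193,0.0338,0],"gripper":1},{"twist":[0,0,-1],"linear":[0.0193,0.0338,0],"gripper":1},{"twist":[0,0,-1],"linear":[0.0193,0.0338,0],"gripper":1},{"twist":[0,0,-1],"linear":[0.0193,0.0338,0],"gripper":1},{"twist":[0,0,-1],"linear":[0.0193,0.0338,0],"gripper":1},{"twist":[0,0,-1],"linear":[0.0193,0.0338,0],"gripper":1}]' 40
cat >> h.py <<'E'
def wpx(C,xy,z):   # fisheye pixel -> world at height z
    K=np.array(C['camera_matrix']);P=np.array(C['pose']);a=(np.array(xy,float)-K[:2,2])/K[0,0];r=np.hypot(*a)
    k=np.sin(r)/r if r>1e-9 else 1.
    v=P[:3,:3]@np.array([a[0]*k,-a[1]*k,-np.cos(r)]);s=(z-P[2,3])/v[2];return P[:3,3]+s*v
def w2px(C,p):
    K=np.array(C['camera_matrix']);P=np.array(C['pose']);q=P[:3,:3].T@(np.asarray(p,float)-P[:3,3])
    x,y,zz=q[0],-q[1],-q[2];h=np.hypot(x,y);t=np.arctan2(h,zz);return K[:2,2]+K[0,0]*t*np.array([x,y])/max(h,1e-9)
def yaw():
    from scipy.spatial.transform import Rotation as R
    w,x,y,z=ctrl.observe()['eef_rot'];m=R.from_quat([x,y,z,w]).as_matrix()
    return m,np.degrees(np.arctan2(m[1,1],m[0,1]))
E
python3 - <<'E'
from h import *
C=ctrl.calibration('wrist');im,d=cap('wrist','w1.png');s=ctrl.observe()
m,y=yaw();print(s['ee_pos'].round(1),y,m.round(3).tolist(),s['time'])
np.savez('w1.npz',im=im,d=d,C=C['pose'])
for q in('gate_knob','comb_center','sleeve_opening','sleeve'):
    for r in ctrl.find_in('wrist',q)[:2]:print(q,np.round(r['xy'],1),round(r['p'],2))
E
```

```text
time: 1.78
ee_pos: [474.4, -133.0, 244.1]
eef_rot: [0.004, 0.999, 0.054, 0.002]
wrist_force: [0.6, -0.6, -0.2]
width: 1.003
[ 477.6 -127.9  244.4] -83.71451554000025 [[0.994, 0.109, 0.008], [0.11, -0.994, -0.006], [0.007, 0.007, -1.0]] 1.8333
gate_knob [329.2 178.6] 0.67
comb_center [434.8  85.3] 0.92
comb_center [555.2 232.9] 0.74
sleeve_opening [384.1  94.6] 0.79
sleeve_opening [104.2  47.2] 0.31
sleeve [385.5  89. ] 0.72
sleeve [435.1  87.4] 0.62
```

View pics/w1.png

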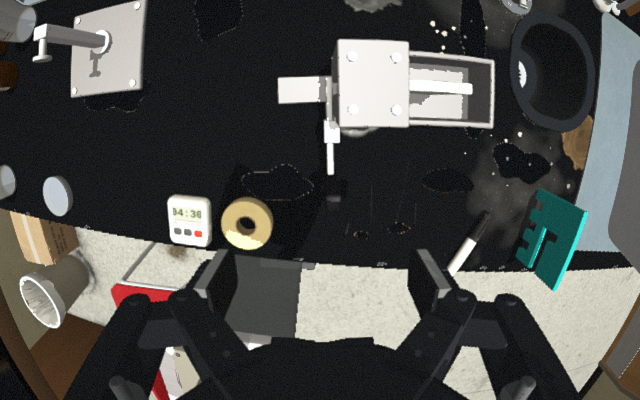

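The wrist view shows the sleeve roof corners at about (338,40),(409,42),(407,127),(334,125), the bar end at (331,172), and the dark knob at about (336,188). The rear wall is at x≈493, and the stand base corners are at (147,0),(143,93),(71,97).

```bash
cat > fit.py <<'E'
from h import *
from scipy.optimize import least_squares
def fit(C,obs,x0):   # obs: list of (local xyz, pixel); fit x,y,yaw
    def f(p):
        c,s=np.cos(p[2]),np.sin(p[2])
        return np.concatenate([w2px(C,[p[0]+c*l[0]-s*l[1],p[1]+s*l[0]+c*l[1],l[2]])-px for l,px in obs])
    r=least_squares(f,x0,loss='soft_l1',f_scale=2);return r.x,f(r.x).reshape(-1,2)
E
python3 - <<'E'
from fit import *
w=np.load('w1.npz');C=ctrl.calibration('wrist');C['pose']=w['C']
o=[((37,60,133),(338,40)),((37,0,133),(409,42)),((-37,0,133),(407,127)),((-37,60,133),(334,125)),((0,-65.5,122),(472,87)),((16,125,12),(278,78)),((-16,125,12),(278,103))]
p,r=fit(C,o,[575,-196,.13]);print(p.round(3),np.degrees(p[2]),r.round(1).tolist())
c,s=np.cos(p[2]),np.sin(p[2]);T=lambda l:np.array([p[0]+c*l[0]-s*l[1],p[1]+s*l[0]+c*l[1],l[2]])
for l in((-95,65,145),(-95,65,128),(-87,65,78)):print(l,T(l).round(1),w2px(C,T(l)).round(1))
print('tcp px',w2px(C,[477.6,-127.9,109]))
im=w['im'];a=cv2.resize(im[150:215,300:370],(560,520),interpolation=cv2.INTER_CUBIC)[:,:,::-1].astype(float)
cv2.imwrite('pics/k.png',np.clip(a*2.5,0,255))
# depth pts near knob
v,u=np.mgrid[160:210,318:352]
K=C['camera_matrix'];D=w['d'][160:210,318:352]
Z=[]
for a_,b_,dd in zip(u.ravel(),v.ravel(),D.ravel()):
    q=(np.array([a_,b_])-K[:2,2])/K[0,0];r_=np.hypot(*q);k=np.tan(r_)/r_
    P=C['pose'];pt=P[:3,:3]@(np.array([q[0]*k,-q[1]*k,-1])*dd)+P[:3,3]
    if 130<pt[2]<160: Z.append(pt)
Z=np.array(Z);print(len(Z),Z.mean(0).round(1),Z.min(0).round(1),Z.max(0).round(1)) if len(Z) else print('none')
E
```

```text
[ 5.75774e+02 -1.95733e+02  1.25000e-01] 7.158524994221901 [[-2.0, -2.3], [-0.4, -1.5], [1.6, 0.6], [3.3, 2.2], [0.7, 2.3], [-1.8, -1.3], [-1.1, -0.0]]
(-95, 65, 145) [ 473.4 -143.1  145. ] [332.4 199.6]
(-95, 65, 128) [ 473.4 -143.1  128. ] [331.6 193.5]
(-87, 65, 78) [ 481.4 -142.1   78. ] [329.7 171.6]
tcp px [315.08837868 181.5541372 ]
313 [ 472.1 -143.8  142.3] [ 464.2 -151.4  131. ] [ 478.  -136.9  145.6][ WARN:0@0.988] global loadsave.cpp:1063 imwrite_ Unsupported depth image for selected encoder is fallbacked to CV_8U.
```

View pics/k.png

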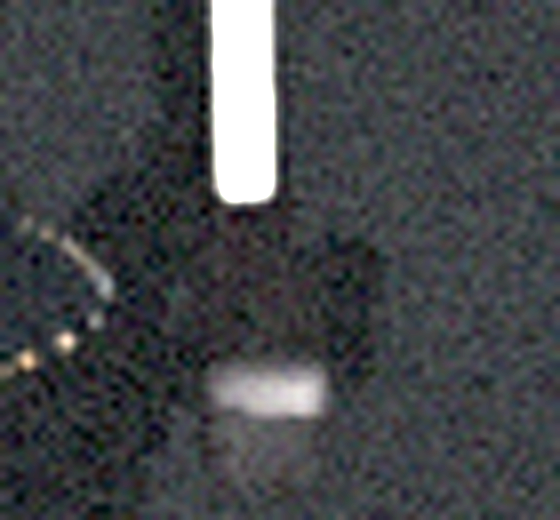

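```bash
python3 -m creep '[{"twist":[0,0,1],"linear":[-0.006,-0.016,-0.02],"gripper":1},{"twist":[0,0,0],"linear":[0,0,-0.03],"gripper":1},{"twist":[0,0,0],"linear":[0,0,-0.03],"gripper":1},{"twist":[0,0,0],"linear":[0,0,0],"gripper":1},{"twist":[0,0,0],"linear":[0,0,0],"gripper":1}]'

```

```text
time: 2.45
ee_pos: [465.8, -158.4, 163.9]
eef_rot: [0.006, 0.998, 0.06, 0.004]
wrist_force: [1.0, -0.2, 0.1]
width: 0.999
```

```bash
python3 -m creep '[{"twist":[0,0,0],"linear":[0.0057,0.0144,0],"gripper":1},{"twist":[0,0,0],"linear":[0,0,0],"gripper":1},{"twist":[0,0,0],"linear":[0,0,0],"gripper":1}]'

```

```text
time: 2.7
ee_pos: [471.3, -147.0, 166.7]
eef_rot: [0.006, 0.998, 0.057, 0.004]
wrist_force: [-0.7, -0.0, 0.1]
width: 1.001
```

```bash
python3 -m creep '[{"twist":[0,0,0],"linear":[0,0.002,-0.02],"gripper":1},{"twist":[0,0,0],"linear":[0,0,-0.02],"gripper":1},{"twist":[0,0,0],"linear":[0,0,-0.012],"gripper":1},{"twist":[0,0,0],"linear":[0,0,0],"gripper":1},{"twist":[0,0,0],"linear":[0,0,0],"gripper":1}]'; python3 -c "
from h import *;s=ctrl.observe();print(s['ee_pos'],yaw())"

```

```text
time: 3.12
ee_pos: [475.3, -149.5, 120.7]
eef_rot: [0.009, 0.998, 0.057, 0.01]
wrist_force: [-0.4, 0.1, 0.2]
width: 1.002
[ 475.28989984 -149.50068326  120.68746575] (array([[ 0.99339135,  0.1126912 ,  0.02177889],
       [ 0.11306343, -0.99344763, -0.01668721],
       [ 0.01975568,  0.01903933, -0.99962354]]), np.float64(-83.52834701939425))
```

```bash
cat > st.py <<'E'
from h import *
s=ctrl.observe();m,y=yaw();z=m[:,2]
print('t',round(s['time'],2),'pos',s['ee_pos'].round(1),'yaw',round(y,2),'fixtilt deg',np.degrees([-z[1],z[0]]).round(2),'F',s['wrist_force'].round(1),'w',round(s['width'],3))
E
python3 -m creep '[{"twist":[1,1.2,0.7],"linear":[-0.004,0.0055,-0.011],"gripper":1},{"twist":[0,0,0],"linear":[0,0,0],"gripper":1},{"twist":[0,0,0],"linear":[0,0,0],"gripper":1}]'; python3 st.py

```

```text
time: 3.37
ee_pos: [472.5, -144.8, 111.8]
eef_rot: [-0.001, 0.998, 0.063, 0.002]
wrist_force: [-0.3, 0.2, -0.3]
width: 1.002
t 3.37 pos [ 472.5 -144.8  111.8] yaw -82.78 fixtilt deg [-0.07  0.19] F [-0.3  0.2 -0.3] w 1.002
```

Good: close on the knob.

```bash
python3 -m creep '[{"twist":[0,0,0],"linear":[0,0,-0.001],"gripper":-1},{"twist":[0,0,0],"linear":[0,0,0],"gripper":-1},{"twist":[0,0,0],"linear":[0,0,0],"gripper":-1},{"twist":[0,0,0],"linear":[0,0,0],"gripper":-1},{"twist":[0,0,0],"linear":[0,0,0],"gripper":-1},{"twist":[0,0,0],"linear":[0,0,0],"gripper":-1},{"twist":[0,0,0],"linear":[0,0,0],"gripper":-1},{"twist":[0,0,0],"linear":[0,0,0],"gripper":-1}]' 40; python3 st.py

```

```text
time: 4.03
ee_pos: [472.8, -143.4, 112.3]
eef_rot: [-0.001, 0.998, 0.063, 0.002]
wrist_force: [0.7, -1.7, -2.2]
width: 0.153
t 4.03 pos [ 472.8 -143.4  112.3] yaw -82.78 fixtilt deg [-0.17  0.23] F [ 0.7 -1.7 -2.2] w 0.153
```

```bash
python3 -m creep '[{"twist":[0,0,0],"linear":[-0.007,-0.0009,0],"gripper":-1},{"twist":[0,0,0],"linear":[-0.007,-0.0009,0],"gripper":-1},{"twist":[0,0,0],"linear":[-0.007,-0.0009,0],"gripper":-1},{"twist":[0,0,0],"linear":[-0.007,-0.0009,0],"gripper":-1},{"twist":[0,0,0],"linear":[-0.007,-0.0009,0],"gripper":-1},{"twist":[0,0,0],"linear":[0,0,0],"gripper":-1},{"twist":[0,0,0],"linear":[0,0,0],"gripper":-1}]'; python3 st.py

```

```text
time: 4.62
ee_pos: [434.0, -148.6, 112.4]
eef_rot: [-0.001, 0.998, 0.063, 0.003]
wrist_force: [1.0, 1.0, -2.9]
width: 0.152
t 4.62 pos [ 434.  -148.6  112.4] yaw -82.81 fixtilt deg [-0.14  0.3 ] F [ 1.   1.  -2.9] w 0.152
```

```bash
python3 -m creep '[{"twist":[0,0,0],"linear":[-0.004,-0.0005,0],"gripper":-1},{"twist":[0,0,0],"linear":[0,0,0],"gripper":-1},{"twist":[0,0,0],"linear":[0,0,0],"gripper":0.2},{"twist":[0,0,0],"linear":[0,0,0],"gripper":0.2},{"twist":[0,0,0],"linear":[0,0,0],"gripper":0.2},{"twist":[0,0,0],"linear":[0,0,0.015],"gripper":0.2},{"twist":[0,0,0],"linear":[0,0,0.03],"gripper":0.2},{"twist":[0,0,0],"linear":[0,0,0.03],"gripper":0.2},{"twist":[0,0,0],"linear":[0,0,0.03],"gripper":0.2},{"twist":[0,0,0],"linear":[0,0,0],"gripper":0.2},{"twist":[0,0,0],"linear":[0,0,0],"gripper":0.2}]'; python3 st.py; python3 - <<'E'
from h import *
C=ctrl.calibration('wrist');im,d=cap('wrist','w2.png');np.savez('w2.npz',im=im,d=d,C=C['pose'])
E
```

```text
time: 5.53
ee_pos: [429.4, -148.5, 220.6]
eef_rot: [-0.002, 0.998, 0.062, 0.003]
wrist_force: [-0.4, 0.6, -0.2]
width: 0.599
t 5.53 pos [ 429.4 -148.5  220.6] yaw -82.94 fixtilt deg [-0.25  0.29] F [-0.4  0.6 -0.2] w 0.599
```

View pics/w2.png

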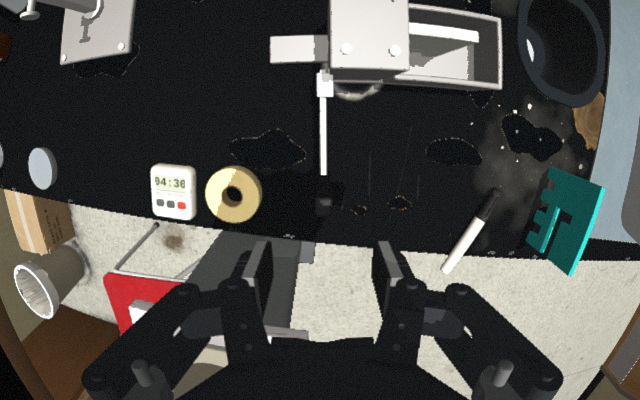

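The gate is drawn aside: the bar now runs clear from (323,75) to (323,175), and the mouth at (320,50) is free. I'll refine the sleeve and comb pose from the wrist depth.

```bash
cat >> h.py <<'E'
def wcloud(C,d):
    K=C['camera_matrix'];P=C['pose'];v,u=np.mgrid[:400,:640]
    a=(u-K[0,2])/K[0,0];b=(v-K[1,2])/K[0,0];r=np.hypot(a,b)+1e-9;k=np.tan(r)/r
    return (np.stack([a*k,-b*k,-np.ones_like(a)],-1)*d[...,None])@P[:3,:3].T+P[:3,3]
def rect(m,W,nm):
    n,l,st,_=cv2.connectedComponentsWithStats(m.astype(np.uint8)); k=1+np.argmax(st[1:,4])
    P=W[l==k]; r=cv2.minAreaRect(P[:,:2].astype(np.float32)); print(nm,len(P),np.round(r[0],1),np.round(r[1],1),round(r[2],2),'z',np.median(P[:,2]).round(1));return P
E
python3 - <<'E'
from h import *
for f in('w1','w2'):
    w=np.load(f+'.npz');C=ctrl.calibration('wrist');C['pose']=w['C'];W=wcloud(C,w['d']);Z=W[...,2];v,u=np.mgrid[:400,:640]
    im=w['im'].astype(int)
    rect((Z>127)&(Z<140)&(u>325)&(u<412)&(v<130),W,'roof')
    P=rect((Z>115)&(Z<128)&(u>411)&(u<500)&(v<130),W,'combtop')
    rect((Z>12)&(Z<78)&(Z>64)&(u>411)&(u<510)&(v<150),W,'walls')
    rect((Z>4)&(Z<16)&(im.min(-1)>100)&(u<152)&(v<100),W,'base')
    rect((Z>132)&(Z<144)&(u<152)&(v<100),W,'posttop')
    k=(Z>95)&(Z<150)&(u<152)&(v<100);Q=W[k];print(np.round(Q.min(0)),np.round(Q.max(0)))
E
```

```text
roof 6239 [ 572.1 -166.7] [74.2 60.7] 6.94 z 132.1
combtop 670 [ 580.5 -231.2] [10.7 60.1] 7.67 z 120.9
walls 1348 [ 585.2 -267. ] [ 80.  100.9] 7.5 z 70.5
base 5308 [617.4 192. ] [129.5 140.5] 3.17 z 9.1
posttop 328 [614.5 191. ] [41.2 24.9] 1.99 z 136.3
[594. 178.  95.] [636. 204. 142.]
roof 5507 [ 563.7 -168.1] [57.5 60.3] 7.56 z 132.1
combtop 828 [ 580.6 -231.4] [11.3 60.6] 7.27 z 120.9
walls 1620 [ 584.9 -266.1] [ 79.7 101.8] 7.09 z 70.3
base 3446 [597.5 191. ] [ 89.7 140.5] 3.06 z 9.0
posttop 124 [601.9 187.7] [22.5 22.6] 73.25 z 135.2
[593. 178.  96.] [620. 204. 143.]
```

```bash
python3 -m creep '[{"twist":[0,0,6.9],"linear":[0.0122,-0.0106,0],"gripper":-1},{"twist":[0,0,6.9],"linear":[0.0122,-0.0106,0],"gripper":-1},{"twist":[0,0,6.9],"linear":[0.0122,-0.0106,0],"gripper":-1},{"twist":[0,0,6.9],"linear":[0.0122,-0.0106,0],"gripper":-1},{"twist":[0,0,6.9],"linear":[0.0122,-0.0106,0],"gripper":-1},{"twist":[0,0,6.9],"linear":[0.0122,-0.0106,0],"gripper":-1},{"twist":[0,0,6.9],"linear":[0.0122,-0.0106,0],"gripper":-1},{"twist":[0,0,6.9],"linear":[0.0122,-0.0106,0],"gripper":-1},{"twist":[0,0,6.9],"linear":[0.0122,-0.0106,0],"gripper":-1},{"twist":[0,0,6.9],"linear":[0.0122,-0.0106,0],"gripper":-1},{"twist":[0,0,6.9],"linear":[0.0122,-0.0106,0],"gripper":-1},{"twist":[0,0,6.9],"linear":[0.0122,-0.0106,0],"gripper":-1},{"twist":[0,0,6.9],"linear":[0.0122,-0.0106,0],"gripper":-1},{"twist":[0,0,0],"linear":[0,0,0],"gripper":-1},{"twist":[0,0,0],"linear":[0,0,0],"gripper":-1}]'; python3 st.py
```

```text
time: 6.83
ee_pos: [583.0, -288.8, 194.4]
eef_rot: [-0.014, 0.642, 0.766, -0.013]
wrist_force: [0.0, 0.7, 0.0]
width: -0.003
t 6.83 pos [ 583.  -288.8  194.4] yaw 10.1 fixtilt deg [ 0.06 -2.18] F [0.  0.7 0. ] w -0.003
```

```bash
python3 -m creep '[{"twist":[0,-2.2,-2.9],"linear":[0.0044,0.001,-0.01],"gripper":-1},{"twist":[0,0,0],"linear":[0,0,-0.02],"gripper":-1},{"twist":[0,0,0],"linear":[0,0,-0.01],"gripper":-1},{"twist":[0,0,0],"linear":[0,0,0],"gripper":-1},{"twist":[0,0,0],"linear":[0,0,0],"gripper":-1}]'; python3 st.py
```

```text
time: 7.25
ee_pos: [583.1, -284.9, 148.7]
eef_rot: [-0.004, 0.667, 0.745, -0.0]
wrist_force: [0.4, 0.3, 0.2]
width: 0.003
t 7.25 pos [ 583.1 -284.9  148.7] yaw 6.39 fixtilt deg [-0.24 -0.34] F [0.4 0.3 0.2] w 0.003
```

```bash
python3 -m creep '[{"twist":[0,0,0.8],"linear":[0.0045,-0.002,-0.015],"gripper":-1},{"twist":[0,0,0],"linear":[0,0,-0.02],"gripper":-1},{"twist":[0,0,0],"linear":[0,0,-0.014],"gripper":-1},{"twist":[0,0,0],"linear":[0,0,0],"gripper":-1},{"twist":[0,0,0],"linear":[0,0,0],"gripper":-1}]'; python3 st.py
```

```text
time: 7.67
ee_pos: [588.4, -286.7, 101.3]
eef_rot: [-0.002, 0.662, 0.749, -0.0]
wrist_force: [-0.2, -0.4, 0.5]
width: 0.002
t 7.67 pos [ 588.4 -286.7  101.3] yaw 7.08 fixtilt deg [-0.15 -0.21] F [-0.2 -0.4  0.5] w 0.002
```

```bash
python3 -m creep '[{"twist":[0,0,0],"linear":[-0.001,0,-0.012],"gripper":-1},{"twist":[0,0,0],"linear":[0,0,-0.008],"gripper":-1},{"twist":[0,0,0],"linear":[0,0,0],"gripper":-1},{"twist":[0,0,0],"linear":[-0.001,0.008,0],"gripper":-1},{"twist":[0,0,0],"linear":[-0.001,0.008,0],"gripper":-1},{"twist":[0,0,0],"linear":[-0.001,0.008,0],"gripper":-1},{"twist":[0,0,0],"linear":[-0.001,0.008,0],"gripper":-1},{"twist":[0,0,0],"linear":[0,0,0],"gripper":-1}]'; python3 st.py
```

```text
time: 8.33
ee_pos: [584.3, -252.3, 83.0]
eef_rot: [-0.0, 0.663, 0.749, 0.0]
wrist_force: [-0.5, -1.3, -0.3]
width: -0.004
t 8.33 pos [ 584.3 -252.3   83. ] yaw 7.01 fixtilt deg [-0.03  0.03] F [-0.5 -1.3 -0.3] w -0.004
```

```bash
python3 -m creep '[{"twist":[0,0,0],"linear":[-0.0013,0.008,0],"gripper":-1},{"twist":[0,0,0],"linear":[-0.0012,0.008,0],"gripper":-1},{"twist":[0,0,0],"linear":[-0.0012,0.008,0],"gripper":-1},{"twist":[0,0,0],"linear":[-0.001,0.008,0],"gripper":-1},{"twist":[0,0,0],"linear":[0,0,0],"gripper":-1},{"twist":[0,0,0],"linear":[0,0,0],"gripper":-1}]'; python3 st.py
```

```text
time: 8.83
ee_pos: [579.6, -215.6, 84.1]
eef_rot: [0.001, 0.662, 0.75, 0.001]
wrist_force: [-0.0, -0.8, -0.2]
width: 0.004
t 8.83 pos [ 579.6 -215.6   84.1] yaw 7.12 fixtilt deg [0.01 0.11] F [-0.  -0.8 -0.2] w 0.004
```

```bash
python3 -m creep '[{"twist":[0,0,0],"linear":[0.001,-0.012,0.002],"gripper":-1},{"twist":[0,0,0],"linear":[0,0,0.03],"gripper":-1},{"twist":[0,0,0],"linear":[0,0,0.04],"gripper":-1},{"twist":[0,0,0],"linear":[0,0,0.03],"gripper":-1},{"twist":[0,0,0],"linear":[0,0,0.01],"gripper":-1},{"twist":[0,0,0],"linear":[-0.002,0.02,0],"gripper":0},{"twist":[0,0,0],"linear":[-0.003,0.025,0],"gripper":0},{"twist":[0,0,0],"linear":[-0.004,0.025,0],"gripper":0},{"twist":[0,0,0],"linear":[-0.004,0.025,0],"gripper":0},{"twist":[0,0,0],"linear":[0,0.006,0],"gripper":0},{"twist":[0,0,0],"linear":[0,0,0],"gripper":0},{"twist":[0,0,0],"linear":[0,0,0],"gripper":0}]'; python3 st.py;  python3 - <<'E'
from h import *
C=ctrl.calibration('wrist');im,d=cap('wrist','w3.png');np.savez('w3.npz',im=im,d=d,C=C['pose'])
E
```

```text
time: 9.83
ee_pos: [567.3, -134.7, 200.5]
eef_rot: [0.002, 0.664, 0.748, 0.0]
wrist_force: [-0.4, 0.6, 0.4]
width: 0.501
t 9.83 pos [ 567.3 -134.7  200.5] yaw 6.76 fixtilt deg [0.11 0.17] F [-0.4  0.6  0.4] w 0.501
```

View pics/w3.png

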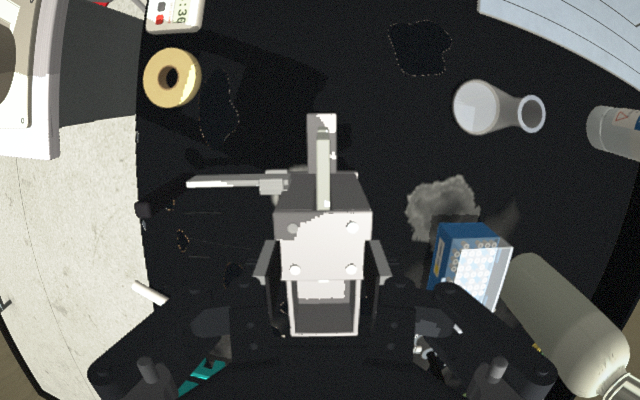

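The comb's front half stands out of the mouth on the sill: its top edge runs from (323,208) at the roof to (324,130) at the front. The gate is clear at left.

```bash
python3 - <<'E'
from h import *
w=np.load('w3.npz');C=ctrl.calibration('wrist');C['pose']=w['C'];W=wcloud(C,w['d']);Z=W[...,2];v,u=np.mgrid[:400,:640]
P=rect((Z>114)&(Z<128)&(u>310)&(u<335)&(v>120)&(v<215),W,'combtop')
c=P[:,:2].mean(0)-[575.9,-196.5];
for a in (7.25,):
    t=np.radians(a);X=(P[:,:2]-[575.9,-196.5])@np.array([[np.cos(t),-np.sin(t)],[np.sin(t),np.cos(t)]])
    print(np.percentile(X,[1,50,99],axis=0).round(1))
rect((Z>127)&(Z<140)&(u>270)&(u<375)&(v>195)&(v<285),W,'roof')
E
```

```text
combtop 995 [ 565.7 -112.7] [ 9.9 53.7] 6.72 z 120.9
[[ -4.6  58. ]
 [  0.3  85.3]
 [  5.3 111. ]]
roof 6234 [ 572.3 -166.3] [74.4 61.2] 7.76 z 132.1
```

```bash
python3 -m creep '[{"twist":[0,0,0.4],"linear":[-0.0015,0.02,0],"gripper":0},{"twist":[0,0,0],"linear":[0,0,-0.02],"gripper":0},{"twist":[0,0,0],"linear":[0,0,-0.02],"gripper":0},{"twist":[0,0,0],"linear":[0,0,-0.006],"gripper":0},{"twist":[0,0,0],"linear":[0,0,0],"gripper":0},{"twist":[0,0,0],"linear":[0,0,0],"gripper":0}]'; python3 st.py
```

```text
time: 10.38
ee_pos: [568.5, -121.8, 153.3]
eef_rot: [0.004, 0.664, 0.748, 0.0]
wrist_force: [0.5, 0.4, -0.4]
width: 0.5
t 10.38 pos [ 568.5 -121.8  153.3] yaw 6.79 fixtilt deg [0.24 0.35] F [ 0.5  0.4 -0.4] w 0.5
```

```bash
python3 -m creep '[{"twist":[0.2,0.3,0.4],"linear":[-0.003,0.009,-0.01],"gripper":0},{"twist":[0,0,0],"linear":[0,0,-0.02],"gripper":0},{"twist":[0,0,0],"linear":[0,0,-0.015],"gripper":0},{"twist":[0,0,0],"linear":[0,0,-0.005],"gripper":0},{"twist":[0,0,0],"linear":[0,0,0],"gripper":0},{"twist":[0,0,0],"linear":[0,0,0],"gripper":0}]'; python3 st.py
```

```text
time: 10.88
ee_pos: [567.6, -113.2, 104.1]
eef_rot: [0.003, 0.662, 0.75, 0.002]
wrist_force: [-0.6, -1.4, 0.7]
width: 0.5
t 10.88 pos [ 567.6 -113.2  104.1] yaw 7.13 fixtilt deg [0.06 0.34] F [-0.6 -1.4  0.7] w 0.5
```

```bash
python3 -m creep '[{"twist":[0,0.3,0.1],"linear":[-0.002,0.0005,-0.01],"gripper":0},{"twist":[0,0,0],"linear":[0,0,-0.004],"gripper":0},{"twist":[0,0,0],"linear":[0,0,0],"gripper":0},{"twist":[0,0,0],"linear":[0,0,0],"gripper":-1},{"twist":[0,0,0],"linear":[0,0,0],"gripper":-1},{"twist":[0,0,0],"linear":[0,0,0],"gripper":-1},{"twist":[0,0,0],"linear":[0,0,0],"gripper":-1},{"twist":[0,0,0],"linear":[0,0,0],"gripper":-1},{"twist":[0,0,0],"linear":[0,0,0],"gripper":-1},{"twist":[0,0,0],"linear":[0,0,0],"gripper":-1}]' 60; python3 st.py
```

```text
time: 11.72
ee_pos: [567.0, -112.9, 91.9]
eef_rot: [0.002, 0.661, 0.75, 0.001]
wrist_force: [-0.1, -0.0, -2.1]
width: 0.108
t 11.72 pos [ 567.  -112.9   91.9] yaw 7.25 fixtilt deg [0.1  0.26] F [-0.1 -0.  -2.1] w 0.108
```

```bash
python3 -m creep '[{"twist":[0,0,0],"linear":[-0.0013,0.01,0],"gripper":-1},{"twist":[0,0,0],"linear":[-0.0013,0.01,0],"gripper":-1},{"twist":[0,0,0],"linear":[-0.0013,0.01,0],"gripper":-1},{"twist":[0,0,0],"linear":[-0.0013,0.01,0],"gripper":-1},{"twist":[0,0,0],"linear":[0,0,0],"gripper":-1},{"twist":[0,0,0],"linear":[0,0,0],"gripper":-1}]'; python3 st.py
```

```text
time: 12.22
ee_pos: [560.7, -67.6, 91.7]
eef_rot: [0.002, 0.661, 0.751, 0.001]
wrist_force: [0.3, 1.3, -0.8]
width: 0.109
t 12.22 pos [560.7 -67.6  91.7] yaw 7.28 fixtilt deg [0.08 0.22] F [ 0.3  1.3 -0.8] w 0.109
```

```bash
python3 -m creep '[{"twist":[0,0,0],"linear":[-0.0013,0.01,0],"gripper":-1},{"twist":[0,0,0],"linear":[-0.0013,0.01,0],"gripper":-1},{"twist":[0,0,0],"linear":[-0.0013,0.01,0],"gripper":-1},{"twist":[0,0,0],"linear":[-0.0013,0.008,0],"gripper":-1},{"twist":[0,0,0],"linear":[0,0,0],"gripper":-1},{"twist":[0,0,0],"linear":[0,0,0.02],"gripper":-1},{"twist":[0,0,0],"linear":[0,0,0.03],"gripper":-1},{"twist":[0,0,0],"linear":[0,0,0.03],"gripper":-1},{"twist":[0,0,-1],"linear":[0.007,0.02,0.01],"gripper":-1},{"twist":[0,0,-1],"linear":[0.007,0.02,0],"gripper":-1},{"twist":[0,0,-1],"linear":[0.007,0.02,0],"gripper":-1},{"twist":[0,0,-1],"linear":[0.007,0.015,0],"gripper":-1},{"twist":[0,0,0],"linear":[0,0,0],"gripper":-1},{"twist":[0,0,0],"linear":[0,0,0],"gripper":-1}]'; python3 st.py;  python3 - <<'E'
from h import *
C=ctrl.calibration('wrist');im,d=cap('wrist','w4.png');np.savez('w4.npz',im=im,d=d,C=C['pose'])
E
```

```text
time: 13.38
ee_pos: [582.5, 54.2, 186.7]
eef_rot: [0.002, 0.687, 0.726, 0.001]
wrist_force: [-0.3, 0.5, -0.7]
width: 0.107
t 13.38 pos [582.5  54.2 186.7] yaw 3.18 fixtilt deg [0.05 0.23] F [-0.3  0.5 -0.7] w 0.107
```

View pics/w4.png

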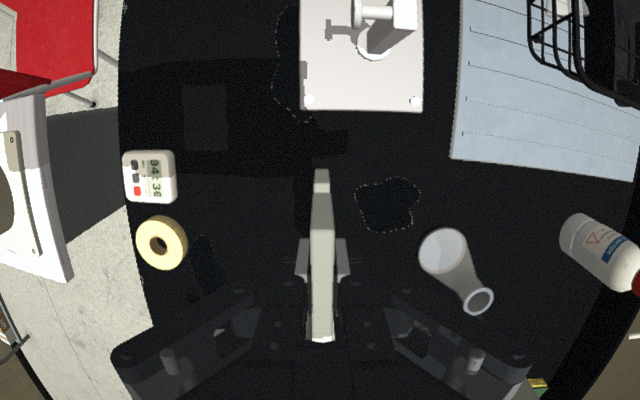

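The comb is held, its top edge running from (322,170) to (321,338). The pin is at (374,12), its head at (356,12) and the post top at (406,15).

```bash
cat > pin.py <<'E'
from h import *
import sys
w=np.load(sys.argv[1]);C=ctrl.calibration('wrist');C['pose']=w['C'];W=wcloud(C,w['d']);Z=W[...,2]
box=lambda z0,z1:(Z>z0)&(Z<z1)&(W[...,0]>560)&(W[...,0]<665)&(W[...,1]>150)&(W[...,1]<235)
P=rect(box(100,150),W,'all');P=P.astype(float)
for x in range(592,640,3):
    q=P[(P[:,0]>=x)&(P[:,0]<x+3)]
    if len(q):print(x,len(q),'y',np.percentile(q[:,1],[3,97]).round(1),'z',np.percentile(q[:,2],[3,97]).round(1))
T=np.asarray(ctrl.observe()['ee_pos'])
top=T[2]+30
m=(abs(Z-top)<6)&(abs(W[...,0]-T[0])<25)&(W[...,1]>T[1]-120)&(W[...,1]<T[1]+60)
Q=rect(m,W,'combtop')
rect((Z>4)&(Z<16)&(w['im'].min(-1)>100)&(W[...,1]>100)&(W[...,1]<290)&(W[...,0]>540)&(W[...,0]<700),W,'base')
for y in np.arange(Q[:,1].min(),Q[:,1].max(),15):
    q=Q[(Q[:,1]>=y)&(Q[:,1]<y+15)];print(round(y,1),'x',np.percentile(q[:,0],[3,97]).round(1),'z',np.median(q[:,2]).round(1))
print(Q[:,1].max())
E
python3 pin.py w4.npz
```

```text
all 1880 [614.9 191.7] [41.5 23.6] 3.2 z 134.9
592 85 y [183.5 198.5] z [119.5 141.2]
595 154 y [179.1 195. ] z [129.5 142.4]
598 93 y [179.3 195.1] z [129.3 141.7]
601 71 y [186.9 195.9] z [129.6 134.6]
604 72 y [186.8 195.4] z [129.4 135. ]
607 64 y [187.  195.9] z [129.3 134.6]
610 73 y [187.5 196.7] z [129.2 135. ]
613 68 y [187.6 196.2] z [128.4 134.9]
616 95 y [187.5 202.4] z [119.1 135.1]
619 322 y [181.1 199.2] z [102.3 137.9]
622 183 y [180.7 200. ] z [107.4 138.4]
625 177 y [180.8 200.2] z [104.7 138.1]
628 187 y [181.1 200.7] z [104.9 138.2]
631 183 y [181.2 201.2] z [104.4 138.5]
634 53 y [181.4 200.9] z [109.6 137.8]
combtop 3327 [580.1  51.4] [61.1 34.6] 74.86 z 216.2
base 10597 [618.1 185.1] [129.8 124.6] 3.57 z 9.1
19.6 x [579.6 589. ] z 216.1
34.6 x [579. 588.] z 216.3
49.6 x [566.4 598.8] z 216.2
64.6 x [575.4 592.3] z 216.3
79.6 x [576.8 586.2] z 214.9
81.84884861099734
```

```bash
python3 -m creep '[{"twist":[0,0,0],"linear":[0.008,0.015,-0.006],"gripper":-1},{"twist":[0,0,0],"linear":[0.007,0.015,-0.005],"gripper":-1},{"twist":[0,0,0],"linear":[0.007,0.015,-0.005],"gripper":-1},{"twist":[0,0,0],"linear":[0.005,0.01,-0.003],"gripper":-1},{"twist":[0,0,0],"linear":[0,0,0],"gripper":-1},{"twist":[0,0,0],"linear":[0,0,0],"gripper":-1},{"twist":[0,0,0],"linear":[0,0,0],"gripper":-1}]'; python3 st.py;  python3 - <<'E'
from h import *
C=ctrl.calibration('wrist');im,d=cap('wrist','w5.png');np.savez('w5.npz',im=im,d=d,C=C['pose'])
E
python3 pin.py w5.npz
```

```text
time: 14.02
ee_pos: [610.2, 112.3, 163.7]
eef_rot: [0.001, 0.688, 0.726, -0.001]
wrist_force: [0.6, 0.2, -0.5]
width: 0.106
t 14.02 pos [610.2 112.3 163.7] yaw 3.13 fixtilt deg [0.11 0.01] F [ 0.6  0.2 -0.5] w 0.106
all 2372 [614.9 192.4] [40.9 24.4] 4.21 z 136.5
592 29 y [188.1 202.6] z [133.  141.4]
595 240 y [180.2 202.5] z [132.3 142. ]
598 207 y [180.4 201.5] z [127.8 141.6]
601 93 y [187.2 196.2] z [130.4 135.1]
604 94 y [187.4 196.4] z [130.3 135.2]
607 90 y [187.5 196.5] z [130.7 134.9]
610 95 y [187.7 196.7] z [130.4 135. ]
613 91 y [187.9 196.9] z [130.4 135.1]
616 112 y [188.1 202.6] z [104.1 134.9]
619 288 y [182.3 203.7] z [108.7 137.9]
622 239 y [181.9 203.9] z [135.7 138.4]
625 244 y [182.2 204.8] z [135.7 138.3]
628 243 y [182.3 204.5] z [135.2 138.2]
631 230 y [182.6 204.7] z [135.5 138.2]
634 77 y [182.8 202. ] z [135.1 137.3]
combtop 3371 [608.  109.9] [60.5 34.4] 74.93 z 193.3
base 16080 [617.8 192.7] [129.  139.8] 3.39 z 9.1
77.7 x [607.5 616.9] z 193.2
92.7 x [606.9 616.2] z 193.3
107.7 x [594.2 626.6] z 193.3
122.7 x [602.6 620.3] z 193.3
137.7 x [604.8 614.1] z 192.2
140.1299916373683
```

```bash
python3 -m creep '[{"twist":[0,0,0],"linear":[0.003,0,-0.0023],"gripper":-1},{"twist":[0,0,0],"linear":[0,0,0],"gripper":-1},{"twist":[0,0,0],"linear":[-0.0006,0.01,0],"gripper":-1},{"twist":[0,0,0],"linear":[-0.0006,0.01,0],"gripper":-1},{"twist":[0,0,0],"linear":[-0.0006,0.01,0],"gripper":-1},{"twist":[0,0,0],"linear":[0,0,0],"gripper":-1},{"twist":[0,0,0],"linear":[0,0,0],"gripper":-1}]'; python3 st.py
```

```text
time: 14.65
ee_pos: [611.1, 143.7, 162.3]
eef_rot: [0.001, 0.688, 0.725, -0.0]
wrist_force: [-0.2, -0.8, -1.8]
width: 0.105
t 14.65 pos [611.1 143.7 162.3] yaw 2.98 fixtilt deg [0.1  0.05] F [-0.2 -0.8 -1.8] w 0.105
```

```bash
python3 -m creep '[{"twist":[0,0,0.2],"linear":[-0.0003,0.01,-0.0008],"gripper":-1},{"twist":[0,0,0],"linear":[-0.0006,0.01,0],"gripper":-1},{"twist":[0,0,0],"linear":[-0.0006,0.01,0],"gripper":-1},{"twist":[0,0,0],"linear":[0,0,0],"gripper":-1},{"twist":[0,0,0],"linear":[0,0,0],"gripper":-1}]'; python3 st.py;  python3 - <<'E'
from h import *
C=ctrl.calibration('wrist');im,d=cap('wrist','w6.png');np.savez('w6.npz',im=im,d=d,C=C['pose'])
im2,d2=cap('scene','s6.png')
cv2.imwrite('pics/c6.png',np.hstack([cv2.resize(im[60:260,220:420],(400,400)),cv2.resize(im2[140:240,260:360],(400,400),interpolation=cv2.INTER_CUBIC)])[:,:,::-1])
E
python3 pin.py w6.npz
```

```text
time: 15.07
ee_pos: [609.3, 177.8, 161.6]
eef_rot: [0.001, 0.687, 0.727, -0.0]
wrist_force: [0.1, -0.2, -1.9]
width: 0.104
t 15.07 pos [609.3 177.8 161.6] yaw 3.27 fixtilt deg [0.09 0.07] F [ 0.1 -0.2 -1.9] w 0.104
all 1616 [625.2 193.5] [21.5 24.9] 7.32 z 136.3
613 41 y [190.2 198.1] z [129.9 134.8]
616 101 y [189.5 203.3] z [110.4 135. ]
619 320 y [183.1 205.1] z [102.  137.7]
622 273 y [182.7 205.4] z [105.4 138.1]
625 273 y [183.  205.6] z [106.  138.2]
628 278 y [183.  205.7] z [105.5 138.2]
631 256 y [182.9 205.8] z [105.3 138. ]
634 74 y [182.7 205. ] z [117.9 137.3]
combtop 3354 [607.1 175. ] [61.5 34.7] 75.26 z 191.1
base 13266 [617.5 193.2] [129.6 138.5] 3.24 z 9.1
142.9 x [606.6 616. ] z 191.0
157.9 x [605.8 615.2] z 191.2
172.9 x [593.  625.7] z 191.1
187.9 x [600.5 619.3] z 191.2
202.9 x [603.6 613. ] z 190.0
205.64483772579442
```

View pics/c6.png

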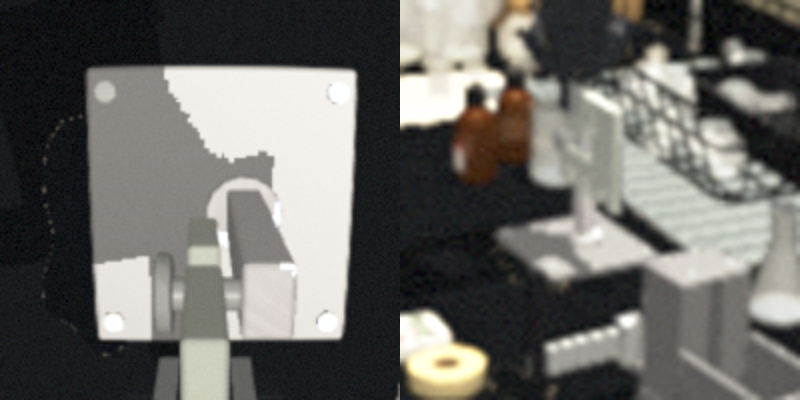

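The comb is between head and post with the pin in the slot; it's centred and there's no contact force. I'll slide on.

```bash
python3 -m creep '[{"twist":[0,0,0],"linear":[-0.0006,0.01,0],"gripper":-1},{"twist":[0,0,0],"linear":[-0.0006,0.01,0],"gripper":-1},{"twist":[0,0,0],"linear":[-0.0006,0.01,0],"gripper":-1},{"twist":[0,0,0],"linear":[-0.0003,0.006,0],"gripper":-1},{"twist":[0,0,0],"linear":[0,0,0],"gripper":-1},{"twist":[0,0,0],"linear":[0,0,0],"gripper":-1}]'; python3 st.py
```

```text
time: 15.67
ee_pos: [607.0, 216.8, 161.6]
eef_rot: [0.001, 0.687, 0.726, -0.0]
wrist_force: [0.2, -0.4, -0.4]
width: 0.102
t 15.67 pos [607.  216.8 161.6] yaw 3.17 fixtilt deg [0.08 0.07] F [ 0.2 -0.4 -0.4] w 0.102
```

```bash
python3 -m creep '[{"twist":[0,0,0],"linear":[-0.0003,0.006,0],"gripper":-1},{"twist":[0,0,0],"linear":[0,0.003,0],"gripper":-1},{"twist":[0,0,0],"linear":[0,0.002,0],"gripper":-1},{"twist":[0,0,0],"linear":[0,0,0],"gripper":-1},{"twist":[0,0,0],"linear":[0,0,0],"gripper":-1}]'; python3 st.py;python3 -m creep '[{"twist":[0,0,0],"linear":[0,0.002,0],"gripper":-1},{"twist":[0,0,0],"linear":[0,0,0],"gripper":-1}]'
```

```text
time: 16.08
ee_pos: [606.6, 228.7, 161.5]
eef_rot: [0.001, 0.687, 0.726, -0.0]
wrist_force: [-0.1, 0.6, -0.5]
width: 0.108
t 16.08 pos [606.6 228.7 161.5] yaw 3.17 fixtilt deg [0.1  0.06] F [-0.1  0.6 -0.5] w 0.108
time: 16.25
ee_pos: [606.6, 230.0, 161.4]
eef_rot: [0.001, 0.687, 0.726, -0.001]
wrist_force: [0.4, -0.4, -1.1]
width: 0.106
```

```bash
python3 -m creep '[{"twist":[0,0,0],"linear":[0,0.0015,0],"gripper":-1},{"twist":[0,0,0],"linear":[0,0,0],"gripper":-1}]';python3 -m creep '[{"twist":[0,0,0],"linear":[0,0.0015,0],"gripper":-1},{"twist":[0,0,0],"linear":[0,0.0003,0],"gripper":-1}]'
```

```text
time: 16.42
ee_pos: [606.6, 230.1, 161.1]
eef_rot: [0.002, 0.687, 0.726, -0.002]
wrist_force: [-0.1, -0.4, -1.6]
width: 0.109
time: 16.58
ee_pos: [606.6, 230.4, 160.9]
eef_rot: [0.002, 0.687, 0.726, -0.003]
wrist_force: [1.2, -2.2, 0.7]
width: 0.109
```

End wall reached (contact at y≈230.2). Back off 2 mm and lower.

```bash
python3 -m creep '[{"twist":[0.3,0,0],"linear":[0,-0.002,0],"gripper":-1},{"twist":[0,0,0],"linear":[0,0,0],"gripper":-1},{"twist":[0,0,0],"linear":[0,0,0],"gripper":-1}]';python3 st.py; python3 -m creep '[{"twist":[0,0,0],"linear":[0,0,-0.004],"gripper":-1},{"twist":[0,0,0],"linear":[0,0,-0.003],"gripper":-1},{"twist":[0,0,0],"linear":[0,0,0],"gripper":-1}]';python3 st.py
```

```text
time: 16.83
ee_pos: [606.7, 229.2, 161.1]
eef_rot: [-0.0, 0.688, 0.726, 0.0]
wrist_force: [-0.3, -0.6, -1.5]
width: 0.11
t 16.83 pos [606.7 229.2 161.1] yaw 3.11 fixtilt deg [-0.03  0.  ] F [-0.3 -0.6 -1.5] w 0.11
time: 17.08
ee_pos: [606.9, 229.9, 153.9]
eef_rot: [-0.0, 0.688, 0.726, 0.001]
wrist_force: [-0.1, -0.9, -1.3]
width: 0.108
t 17.08 pos [606.9 229.9 153.9] yaw 3.1 fixtilt deg [-0.11  0.06] F [-0.1 -0.9 -1.3] w 0.108
```

```bash
python3 -m creep '[{"twist":[0,0,0],"linear":[0,-0.0015,-0.002],"gripper":-1},{"twist":[0,0,0],"linear":[0,0,-0.003],"gripper":-1},{"twist":[0,0,0],"linear":[0,0,-0.003],"gripper":-1},{"twist":[0,0,0],"linear":[0,0,0],"gripper":-1},{"twist":[0,0,0],"linear":[0,0,0],"gripper":-1}]';python3 st.py
```

```text
time: 17.5
ee_pos: [606.5, 228.6, 144.2]
eef_rot: [-0.001, 0.688, 0.726, 0.001]
wrist_force: [-0.3, 0.2, -0.7]
width: 0.109
t 17.5 pos [606.5 228.6 144.2] yaw 3.11 fixtilt deg [-0.11 -0.01] F [-0.3  0.2 -0.7] w 0.109
```

```bash
python3 -m creep '[{"twist":[0,0,0],"linear":[0,-0.0003,-0.003],"gripper":-1},{"twist":[0,0,0],"linear":[0,0,-0.001],"gripper":-1},{"twist":[0,0,0],"linear":[0,0,0],"gripper":-1},{"twist":[0,0,0],"linear":[0,0,0],"gripper":-1}]';python3 st.py
```

```text
time: 17.83
ee_pos: [606.5, 228.3, 139.7]
eef_rot: [-0.001, 0.688, 0.726, 0.001]
wrist_force: [-0.0, -0.4, -1.5]
width: 0.108
t 17.83 pos [606.5 228.3 139.7] yaw 3.11 fixtilt deg [-0.11 -0.01] F [-0.  -0.4 -1.5] w 0.108
```

```bash
python3 -m creep '[{"twist":[0,0,0],"linear":[0,0,-0.001],"gripper":-1},{"twist":[0,0,0],"linear":[0,0,0],"gripper":-1}]';python3 -m creep '[{"twist":[0,0,0],"linear":[0,0,-0.001],"gripper":-1},{"twist":[0,0,0],"linear":[0,0,-0.0005],"gripper":-1}]'; python3 st.py
```

```text
time: 18.0
ee_pos: [606.6, 228.4, 138.8]
eef_rot: [-0.001, 0.688, 0.726, 0.001]
wrist_force: [1.0, -0.4, -0.7]
width: 0.105
time: 18.17
ee_pos: [606.8, 228.5, 138.4]
eef_rot: [-0.001, 0.688, 0.726, 0.001]
wrist_force: [-1.0, -0.8, 4.0]
width: 0.107
t 18.17 pos [606.8 228.5 138.4] yaw 3.11 fixtilt deg [-0.13  0.03] F [-1.  -0.8  4. ] w 0.107
```

Seated: it's bearing on the pin. Release gently and lift away.

```bash
python3 -m creep '[{"twist":[0,0,0],"linear":[0,0,0],"gripper":-0.7},{"twist":[0,0,0],"linear":[0,0,0],"gripper":-0.6},{"twist":[0,0,0],"linear":[0,0,0],"gripper":-0.5},{"twist":[0,0,0],"linear":[0,0,0],"gripper":-0.4},{"twist":[0,0,0],"linear":[0,0,0],"gripper":-0.3},{"twist":[0,0,0],"linear":[0,0,0],"gripper":-0.3},{"twist":[0,0,0],"linear":[0,0,0],"gripper":-0.3},{"twist":[0,0,0],"linear":[0,0,0],"gripper":-0.3}]';python3 st.py; python3 -m creep '[{"twist":[0,0,0],"linear":[0,0,0.006],"gripper":-0.3},{"twist":[0,0,0],"linear":[0,0,0.01],"gripper":-0.3},{"twist":[0,0,0],"linear":[0,0,0.015],"gripper":-0.3},{"twist":[0,0,0],"linear":[0,0,0.02],"gripper":-0.3},{"twist":[0,0,0],"linear":[0,0,0.02],"gripper":-0.3},{"twist":[0,0,0],"linear":[0,0,0.02],"gripper":-0.3},{"twist":[0,0,0],"linear":[0,-0.01,0.02],"gripper":-0.3},{"twist":[0,0,0],"linear":[0,-0.02,0],"gripper":-0.3},{"twist":[0,0,0],"linear":[0,-0.03,0],"gripper":-0.3},{"twist":[0,0,0],"linear":[0,-0.03,0],"gripper":-0.3},{"twist":[0,0,0],"linear":[0,-0.02,0],"gripper":-0.3},{"twist":[0,0,0],"linear":[0,0,0],"gripper":-0.3},{"twist":[0,0,0],"linear":[0,0,0],"gripper":-0.3}]';python3 st.py; python3 - <<'E'
from h import *
C=ctrl.calibration('wrist');im,d=cap('wrist','w7.png');np.savez('w7.npz',im=im,d=d,C=C['pose'])
im2,d2=cap('scene','s7.png')
cv2.imwrite('pics/c7.png',np.hstack([cv2.resize(im[0:240,220:460],(400,400)),cv2.resize(im2[140:240,260:360],(400,400),interpolation=cv2.INTER_CUBIC)])[:,:,::-1])
W=wcloud(C,d);Z=W[...,2]
m=(Z>158)&(Z<182)&(W[...,1]>110)&(W[...,1]<270)&(abs(W[...,0]-608)<20)
Q=rect(m,W,'combtop')
for y in np.arange(Q[:,1].min(),Q[:,1].max(),15):
    q=Q[(Q[:,1]>=y)&(Q[:,1]<y+15)];print(round(y,1),'x',np.percentile(q[:,0],[3,97]).round(1),'z',np.median(q[:,2]).round(1))
E
```

```text
time: 18.83
ee_pos: [607.6, 228.7, 139.0]
eef_rot: [-0.0, 0.688, 0.726, 0.002]
wrist_force: [-0.2, -0.0, 0.6]
width: 0.354
t 18.83 pos [607.6 228.7 139. ] yaw 3.11 fixtilt deg [-0.16  0.14] F [-0.2 -0.   0.6] w 0.354
time: 19.92
ee_pos: [608.0, 116.0, 268.0]
eef_rot: [0.003, 0.687, 0.727, 0.006]
wrist_force: [0.1, -0.2, -0.1]
width: 0.344
t 19.92 pos [608. 116. 268.] yaw 3.28 fixtilt deg [-0.28  0.74] F [ 0.1 -0.2 -0.1] w 0.344
combtop 1912 [609.4 196.7] [ 10.1 118.9] 3.21 z 167.8
137.3 x [607.2 616.1] z 169.3
152.3 x [606.4 615.2] z 169.0
167.3 x [605.5 614.7] z 168.5
182.3 x [604.7 614.1] z 168.0
197.3 x [603.9 613.2] z 167.6
212.3 x [603.  612.4] z 167.3
227.3 x [602.2 612.1] z 166.8
242.3 x [601.5 611.5] z 166.1
```

View pics/c7.png

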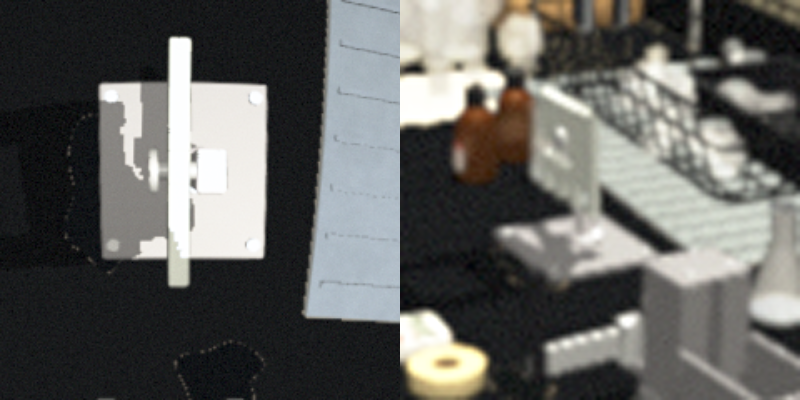

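The comb hangs on the pin between head and post, roughly level (about 1.6° measured). I'll check that it's still, and that the bystanders haven't moved.

```bash
cat > lev.py <<'E'
from h import *
C=ctrl.calibration('wrist');im,d=cap('wrist');W=wcloud(C,d);Z=W[...,2]
Q=W[(Z>158)&(Z<182)&(W[...,1]>125)&(W[...,1]<270)&(abs(W[...,0]-608)<20)]
p=np.polyfit(Q[:,1],Q[:,2],1);px=np.polyfit(Q[:,1],Q[:,0],1)
print('slope deg',np.degrees(p[0]).round(2),'z@192',np.polyval(p,192).round(1),'y',Q[:,1].min().round(1),Q[:,1].max().round(1),'yaw',-np.degrees(px[0]).round(2))
b=W[(Z>4)&(Z<14)&(im.min(-1)>100)&(abs(W[...,0]-617)<60)&(abs(W[...,1]-192)<65)]
A=np.c_[b[:,:2],np.ones(len(b))];print('base slopes',np.degrees(np.linalg.lstsq(A,b[:,2],rcond=None)[0][:2]).round(2))
E
python3 lev.py; python3 -m creep '[{"twist":[0,0,0],"linear":[0,-0.02,0],"gripper":-0.3},{"twist":[0,0,0],"linear":[0,0,0],"gripper":-0.3},{"twist":[0,0,0],"linear":[0,0,0],"gripper":-0.3},{"twist":[0,0,0],"linear":[0,0,0],"gripper":-0.3},{"twist":[0,0,0],"linear":[0,0,0],"gripper":-0.3},{"twist":[0,0,0],"linear":[0,0,0],"gripper":-0.3},{"twist":[0,0,0],"linear":[0,0,0],"gripper":-0.3},{"twist":[0,0,0],"linear":[0,0,0],"gripper":-0.3},{"twist":[0,0,0],"linear":[0,0,0],"gripper":-0.3},{"twist":[0,0,0],"linear":[0,0,0],"gripper":-0.3}]' >/dev/null; python3 lev.py; python3 -m creep '[{"twist":[0,0,0],"linear":[0,0,0],"gripper":-0.3},{"twist":[0,0,0],"linear":[0,0,0],"gripper":-0.3},{"twist":[0,0,0],"linear":[0,0,0],"gripper":-0.3}]'>/dev/null; python3 lev.py;python3 -m creep '[{"twist":[0,0,0],"linear":[0,0,0],"gripper":-0.3},{"twist":[0,0,0],"linear":[0,0,0],"gripper":-0.3},{"twist":[0,0,0],"linear":[0,0,0],"gripper":-0.3},{"twist":[0,0,0],"linear":[0,0,0],"gripper":-0.3}]'>/dev/null; python3 lev.py; python3 -c "
from h import *
im,d=cap('top','top2.png');a=np.load('top1.npz')['im']
o=np.hstack([a[130:285,100:470],im[130:285,100:470]])
cv2.imwrite('pics/cmp.png',np.vstack([a[130:285,100:470],im[130:285,100:470]])[:,:,::-1].repeat(1,0))"; python3 st.py
```

```text
slope deg -1.61 z@192 168.0 y 136.8 256.1 yaw 2.9
base slopes [-0.05  0.03]
slope deg -1.49 z@192 167.9 y 137.2 256.4 yaw 2.87
base slopes [-0.06  0.05]
slope deg -1.47 z@192 167.8 y 136.9 256.8 yaw 2.85
base slopes [-0.05  0.03]
slope deg -1.49 z@192 167.8 y 136.5 256.4 yaw 2.86
base slopes [-0.04  0.05]
t 21.68 pos [607.5 104.5 266.5] yaw 3.84 fixtilt deg [-0.37  0.6 ] F [-0.4  0.7  0.5] w 0.349
```

View pics/cmp.png

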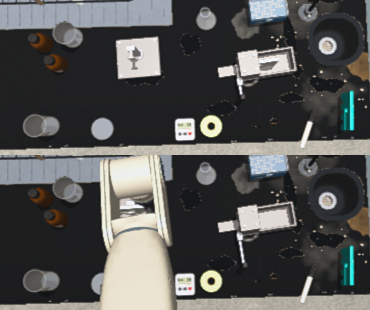

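```bash
python3 -c "
from rig import ctrl
print(ctrl.hand_in())"
```

```text
the job is handed in; nothing more can be done
None
```

The white comb hangs released from the headed pin, and the job was handed in at about 21.7 s of the 54 s allowed. I did it in the order asked:
1. Drew the gate aside by its knob, about 43 mm.
2. Pushed the comb out of the mouth from behind.
3. Took it by its top edge and slid its slot over the pin until it met the end wall, at about 2 N.
4. Lowered it until the pin bore its weight, at about 4 N, then released it and moved the arm clear.

**Last checks:**
- **Still:** three depth readings over the last 0.7 s, taken over a second after release, agreed to 0.02°.
- **Position:** the comb is centred between the head and the post, and its height and position match the seat to about 1 mm.
- **Straightness:** it does not hang perfectly level. It has a steady tilt of about 1.5°, with the front edge low, which I left as it was.
- **Bystanders:** the timer, tape roll, flask and the teal look-alike comb look unmoved in the before-and-after top views. The arm partly hid the petri dish in the last one, but nothing came near it.

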